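# Take a sample plate out of the loading stand

### The arm

A 7-joint arm with a two-finger parallel gripper is mounted at the origin on a cart in front of the work surface, level with it; the furniture and walls round the work are solid. World frame = base frame: x ahead of the robot, y to its left, z up, the work surface at z = 0. Lengths are in m, angles in rad, forces in N, time in s.
With the tool pointing down it reaches from about 0.4 to 0.85 m from the base axis. Payload 10.4 kg.
Tool frame: the origin (TCP) lies between the finger pads; the fingertips stand 22 mm ahead of it and the grasp point (between the pads) lies 3 mm ahead of it; z points along the fingers, y is the line along which they close (so a half turn about z gives the same grasp; the last joint's range is limited). The gripper opens to 85 mm and grips with 20 to 120 N. Pads are 22 mm wide; open, the fingers measure 114 mm over their backs; the gripper's body (76 mm by 85 mm) begins 54 mm behind the grasp point. The pads swing forward as they close: fully open they stand 13 mm farther back than shut.
Start: joints at [-1.314, 0.332, -0.065, 1.46, 0.022, 1.35, -0.088], TCP at [0.173, 0.601, 0.253] pointing down, gripper open.
Joint ranges: [-2.6, 2.6], [-0.5, 2.12], [-1.47, 1.34], [0.16, 2.42], [-1.27, 4.41], [0.06, 2.06], [-2.6, 2.6]. Speed limits (rad/s): [2.22, 2.22, 2.79, 2.79, 3.14, 3.14, 3.14].

### API

Orientations are given as a unit quaternion [x, y, z, w].
In Python, from workcell import manip, camera, ticket, boxes_of, outline_of gives the robot as it stands.
- The arm moves only by the tool carry_out, never from a script. Its argument "deltas" is a list of rows, each a list of 5 numbers: the shift along the tool's x, y, z as a fraction of full scale, then the turn about the tool's z as a fraction of full scale, then the opening, from -1 (shut) to 1 (fully open), so that 0 is half open. In form: [[tx, ty, tz, spin, gripper], ...]. A call has 1 to 20 rows; each row is the pose to reach, as a shift and turn from the pose commanded when the call began, along the tool's axes at that moment; what a row does not reach only later rows make up. Full scale, the value 1, is 150 mm for a shift and 30 degrees for a turn. A row lasts 1/8 s, in which the tool goes at most 62.5 mm and 10.7 degrees, less where a joint would pass 70% of its speed; a pose out of reach is approached as far as the arm can. A call with a number of a shift or a turn outside -1 to 1 is refused whole. A call with a gripper value outside its range is refused whole. The fingers move at their own pace and stop on an object; "force" is the grip in N (left out, the last holds). Time passes only in rows, so rows that repeat a pose let the fingers close. It gives the time, the measured TCP pose, the force, the opening and the grip force at its end, in the units of the state.
- manip.get_obs(): the state, without advancing time (a new reading comes with each control period).
- camera(name): name is "scene" or "top"; returns a dict with "img" (480x640x3 uint8, red, green, blue), "depth" (480x640 float32, m along the optical axis (not along the pixel's ray), 0 where there is no reading), "vertical_fov" (degrees; the focal length in pixels is half the picture's height over the tangent of half this angle, whatever the lens; pixels are square), "cx", "cy" (the principal point, pixels), "R" (3x3) and "t" (3): a world point X has camera coordinates R X + t. Camera axes: x right, y down, z forward; pixel columns grow to the right and rows downward; lengths in m; the calibration is good to about 2 mm. A picture is of the moment at which its call begins.
- ticket.hand_in(): hands the job in; it is judged then, once.
Trained networks look in a picture, given as the dict that the camera call returned (one of the last four; its "shot" number tells which), for a name from the list of things; names that differ only in an ending like _2 or _b are one class to them, and where a whole thing is asked for, a point or a joint stands for the part that bears it (a point fixed in the world has none). Each returns a list of dicts, best first, with "conf" (0 to 1); they miss things now and then, are a little off and sometimes report something else, mostly with a low value. They report only what shows in the picture. A call takes as long as a camera call. They do not tell look-alikes from the thing itself.
- boxes_of(query, picture): "position" ([x, y, z] in m, in world coordinates, good to about 4 mm: the middle of the surface that is visible of it).
- outline_of(query, picture): "region" (480x640 bool, what is visible of it).
The state is a dict: "clock": time; "joint_pos": joint angles; "joint_velocities": joint speeds; "tau": joint torques, N m; "position": TCP position; "ee_rot": TCP orientation; "ft_force": force on the tool from outside, world axes, zero at the start; "torque": the same for the moment, N m; "grip_width": opening from 0.0 (shut) to 1.0 (fully open); "grasp_force": force on a finger pad.
Only numpy, scipy, OpenCV 4.12 (cv2) and the standard library are available. Lean on these libraries where they do the work, as an engineer would, in place of code of your own. Each camera call takes 0.05 s, during which the arm holds its last target. There are 200 camera calls.

### The job

Take the sample plate with the three round wells out of the loading stand and lay it gently, flat and wells up, in the middle of the steel tray, lengthways along the tray. It lies between rails, so first slide it along its lane until its end sticks out over the open end of the stand nearest the robot, then grip that end by its long sides and lift it clear. Leave the plate with the single long slot where it is.

Things in the scene. Friction and masses are not known exactly. Their poses are not given: they have to be found in the camera images.
- three_well_plate: The plate to move: flat bright steel, 120 x 50 x 6 mm, about 60 g, three round shallow wells (30 mm wide, 3 mm deep) in its top. Origin: centre of its underside; x along its length, y across, z up. Lies in either lane of the stand, x along the stand's x, near end 10 to 25 mm inside the stand's near end. Slides easily when its far end is pushed; tips off if over 60 mm of it sticks out.
- slot_plate: The plate to leave: same steel, size, axes and origin, but with one long straight-sided shallow slot (96 x 22 mm, 3 mm deep) in its top. It lies in the other lane.
- stand: Fixed aluminium stand 180 (x) x 132 (y) x 48 mm high. Origin: centre of its footprint, worktop height; its x is world x turned up to 0.3 rad. Deck top at z 40 mm; two lanes along x, 54 mm wide, centred at y +31 and -31 mm, open at both ends. Rails beside them, 8 mm wide, tops at z 48 mm, bar gripping the plates' sides. Deck and rails end at x -90 (near end) and +90 mm; free space beyond.
- steel_tray: Fixed shallow pressed steel tray, 346 (x, its length) x 262 (y) mm, with a rolled rim 20 mm high. Origin at the centre of its underside; the flat floor inside is 2 mm above it and 316 x 232 mm large. Empty; it stands to the robot's left of the stand, its length roughly away from the robot.
Mind the look-alikes: they are no part of the job. What is shaped like the three_well_plate but brown or red is not meant.

How it is judged:
By the outcome, as a careful person would: the job done as asked, in the order asked, and still so for the second after the job is handed in, with the robot touching nothing.
It also fails if it takes over 58 s, if anything falls off the work surface, if the arm or the gripper's body presses on something with over 40 N, if the wrist force passes 120 N, or if a joint passes its speed limit or range.

## Working session

There is one attempt and no reset: what is moved stays moved. The work goes in short steps, Python scripts to look and compute and a tool call to move; the robot and the scene stay as the last step left them, time stands still between calls to the robot, and variables do not carry over. Pictures are saved under pics/ and viewed, at most 10 in all, crops included, and the job is handed in when it is done.

Besides the shell and the picture viewer there is one more tool, called by a JSON object that holds its "api" and its "payload", one argument or row to a line. carry_out: Moves the arm, as the interface text tells. Its arguments: {"type":"object","properties":{"deltas":{"type":"array","items":{"type":"array","items":{"type":"number"}}},"force":{"type":"number"}},"required":["deltas"]}

```bash
mkdir -p pics
cat > h.py <<'E'
import numpy as np, cv2
from workcell import manip, camera, ticket, boxes_of, outline_of
def cloud(p):
    f=240/np.tan(np.radians(p["vertical_fov"])/2)
    v,u=np.mgrid[0:480,0:640]; d=p["depth"]
    c=np.stack([(u-p["cx"])/f*d,(v-p["cy"])/f*d,d],-1)
    return (c-p["t"])@p["R"]
def save(p,n): cv2.imwrite("pics/"+n,p["img"][:,:,::-1])
E
python3 - <<'E'
from h import *
np.set_printoptions(precision=4,suppress=True)
o=manip.get_obs(); print(o["clock"],o["position"],o["ee_rot"],o["grip_width"])
ps=[camera("top"),camera("scene")]
save(ps[0],"top0.png");save(ps[1],"scene0.png")
for p in ps:
  P=cloud(p)
  for q in ["three_well_plate","slot_plate","stand","steel_tray"]:
    for b in boxes_of(q,p): print(q,b["conf"],np.array(b["position"]))
    for r in outline_of(q,p):
      m=r["region"]&(p["depth"]>0); v,u=np.nonzero(m)
      if len(u): print("  out",r["conf"],len(u),u.mean(),v.mean(),np.median(P[m],0))
E
```

```text
0.0 [0.1725 0.6004 0.2525] [ 0.1395  0.9902 -0.0007 -0.0001] 1.000146538861024
three_well_plate 0.9 [ 0.5357 -0.1933  0.0487]
three_well_plate 0.85 [ 0.5736 -0.052   0.0085]
three_well_plate 0.59 [ 0.3963 -0.0554  0.0047]
three_well_plate 0.23 [ 0.5496 -0.2547  0.0452]
  out 0.91 2060 356.31699029126213 297.6033980582524 [ 0.3972 -0.0606  0.0046]
  out 0.65 1919 352.16883793642523 198.58155289213133 [ 0.5713 -0.0529  0.0045]
  out 0.58 2157 434.7575336114974 213.6309689383403 [ 0.5367 -0.1897  0.0446]
slot_plate 0.74 [ 0.5496 -0.2537  0.0451]
  out 0.87 2114 470.92336802270574 208.70056764427625 [ 0.5461 -0.2515  0.0445]
stand 0.88 [ 0.5704 -0.2177  0.0371]
  out 0.63 4198 450.72558361124345 203.57479752262984 [ 0.5672 -0.2182  0.0411]
  out 0.32 29233 217.22341189751307 200.35292306639755 [0.5626 0.1845 0.0014]
steel_tray 0.76 [0.5634 0.1848 0.005 ]
  out 0.7 29131 217.12395729635097 200.46129552710173 [0.5626 0.1847 0.0014]
three_well_plate 0.88 [ 0.5644 -0.0515  0.0051]
three_well_plate 0.83 [ 0.3977 -0.0663  0.0032]
three_well_plate 0.79 [ 0.5345 -0.1924  0.0446]
  out 0.95 989 376.8776541961577 255.66835187057634 [ 0.5664 -0.0554  0.0064]
  out 0.84 1276 303.51097178683386 286.02272727272725 [ 0.3953 -0.0665  0.0064]
  out 0.71 1323 414.90173847316703 275.90854119425546 [ 0.5328 -0.187   0.0466]
  out 0.48 1549 447.9703034215623 293.04196255648804 [ 0.5411 -0.2493  0.0466]
slot_plate 0.55 [ 0.5441 -0.2521  0.0467]
slot_plate 0.28 [ 0.53   -0.1916  0.0449]
  out 0.97 1642 448.8696711327649 293.08708891595614 [ 0.5421 -0.2501  0.0466]
stand 0.84 [ 0.5339 -0.2565  0.0403]
  out 0.72 4294 441.2401024685608 294.82277596646486 [ 0.5336 -0.2503  0.0415]
steel_tray 0.85 [0.5617 0.1855 0.0013]
  out 0.33 3755 442.44953395472703 295.4689747003995 [ 0.5336 -0.2572  0.0414]
```

View pics/top0.png

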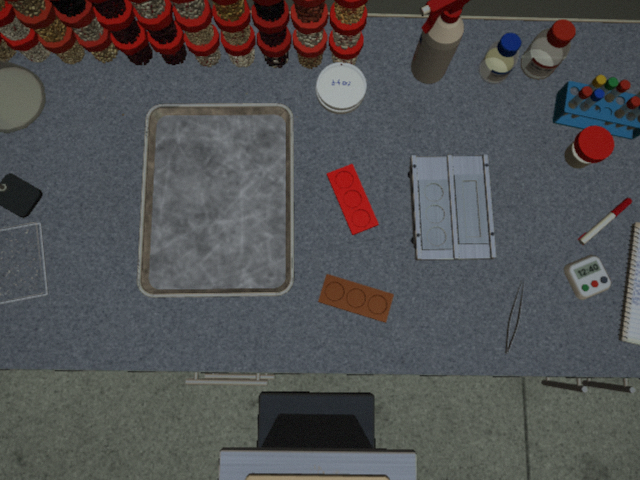

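View pics/scene0.png

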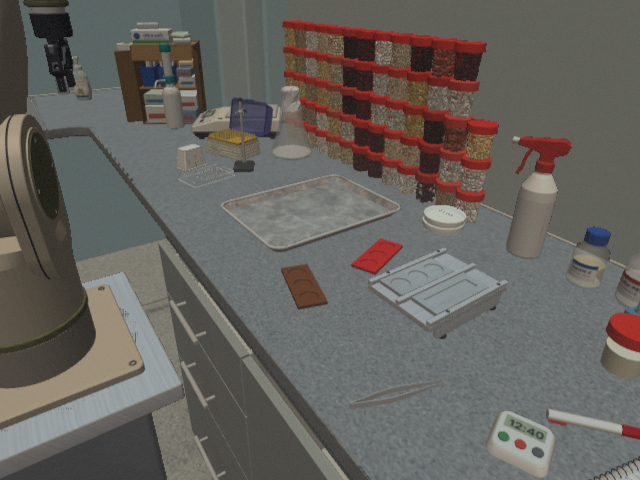

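Run:
```python
from h import *
p=camera("top");P=cloud(p)
m=(P[...,2]>.03)&(P[...,2]<.06)&(P[...,1]<-.1)&(P[...,1]>-.36)&(P[...,0]>.4)&(P[...,0]<.75)&(p["depth"]>0)
r=cv2.minAreaRect(P[m][:,:2].astype(np.float32)*1000); print("stand",r,cv2.boxPoints(r))
for q in ["three_well_plate","slot_plate"]:
  for o in outline_of(q,p):
    k=o["region"]&(p["depth"]>0); print(q,o["conf"],cv2.minAreaRect(P[k][:,:2].astype(np.float32)*1000),np.median(P[k],0))
t=(P[...,2]>.012)&(P[...,2]<.024)&(P[...,1]>.03)&(P[...,1]<.34)&(P[...,0]>.36)&(P[...,0]<.77)&(p["depth"]>0)
print("tray",cv2.minAreaRect(P[t][:,:2].astype(np.float32)*1000))
c=p["img"][130:290,370:530]; cv2.imwrite("pics/crop0.png",cv2.resize(c[:,:,::-1],None,fx=3.7,fy=3.7,interpolation=cv2.INTER_CUBIC))
```

```text
stand ((551.8544921875, -220.12351989746094), (181.0352325439453, 132.85902404785156), 2.002488613128662) [[ 459.07092 -156.89752]
 [ 463.71338 -289.6754 ]
 [ 644.63806 -283.34952]
 [ 639.9956  -150.57162]]
three_well_plate 0.84 ((571.4747314453125, -54.391780853271484), (120.19966125488281, 51.09368133544922), 23.203933715820312) [ 0.5707544  -0.05436928  0.00457098]
three_well_plate 0.75 ((397.63623046875, -59.942344665527344), (119.54888153076172, 50.45096969604492), 73.70260620117188) [ 0.39765685 -0.06026529  0.00475038]
three_well_plate 0.65 ((538.0877685546875, -190.48757934570312), (125.270263671875, 52.30824279785156), 1.787927508354187) [ 0.53540173 -0.18992581  0.04455605]
slot_plate 0.67 ((548.8451538085938, -250.97792053222656), (125.85546875, 56.5466194152832), 2.1759939193725586) [ 0.5458757  -0.25119423  0.04457102]
tray ((568.3286743164062, 181.5733184814453), (346.9090881347656, 262.21783447265625), 1.484919548034668)
```

View pics/crop0.png

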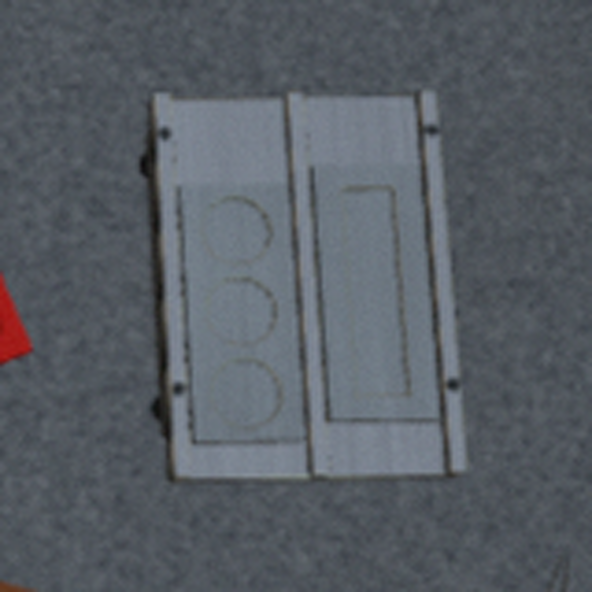

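The top view shows the three-well plate in the stand's left lane: wells near column 434, rows 185–240, near end about 17 mm inside the stand's near end. The slot plate is in the right lane near column 471. Red and brown look-alikes lie on the worktop at (352,198) and (356,298). The tray is empty, centred near (217,200). The stand is at about (0.552, -0.220) with yaw 2.0°.

Setting out now.

{"api": "carry_out", "payload": {
  "deltas": [
    [-0.3,-0.3,0,-0.2,-1],
    [-0.6,-0.6,0,-0.4,-1],
    [-0.9,-0.9,0,-0.6,-1],
    [-1,-1,0,-0.6,-1],
    [-1,-1,0,-0.6,-1]
  ]
}}

```text
clock: 1.68
position: [0.2767, 0.4136, 0.2538]
ee_rot: [-0.015, 1.0, 0.0, 0.0]
ft_force: [-0.1, 0.4, 0.5]
grip_width: 0.003
grasp_force: 0.0
```

{"api": "carry_out", "payload": {
  "deltas": [
    [-0.3,-0.35,0,0,-1],
    [-0.6,-0.7,0,0,-1],
    [-0.8,-1,0,0,-1],
    [-0.8,-1,0,0,-1]
  ]
}}

```text
clock: 2.17
position: [0.4028, 0.2666, 0.2535]
ee_rot: [-0.014, 1.0, -0.0, 0.0]
ft_force: [-0.0, 0.4, -0.2]
grip_width: -0.001
grasp_force: 0.0
```

{"api": "carry_out", "payload": {
  "deltas": [
    [-0.25,-0.35,0,0,-1],
    [-0.5,-0.7,0,0,-1],
    [-0.7,-1,0,0,-1],
    [-0.7,-1,0,0,-1]
  ]
}}

```text
clock: 2.68
position: [0.5123, 0.1205, 0.2532]
ee_rot: [-0.015, 1.0, -0.001, 0.0]
ft_force: [-0.7, 0.6, -0.1]
grip_width: -0.003
grasp_force: 0.0
```

{"api": "carry_out", "payload": {
  "deltas": [
    [-0.25,-0.35,0,0,-1],
    [-0.5,-0.7,0,0,-1],
    [-0.7,-1,0,0,-1],
    [-0.7,-1,0,0,-1]
  ]
}}

```text
clock: 3.18
position: [0.6219, -0.0253, 0.2522]
ee_rot: [-0.015, 1.0, -0.001, -0.0]
ft_force: [-0.7, 0.4, -0.1]
grip_width: -0.0
grasp_force: 0.0
```

{"api": "carry_out", "payload": {
  "deltas": [
    [-0.05,-0.35,0.2,0,-1],
    [-0.1,-0.7,0.4,0,-1],
    [-0.1,-1,0.6,0,-1],
    [-0.1,-1,0.7,0,-1],
    [-0.1,-1,0.7,0,-1]
  ]
}}

```text
clock: 3.8
position: [0.6408, -0.1691, 0.1467]
ee_rot: [-0.019, 1.0, 0.001, -0.001]
ft_force: [0.3, 0.5, -0.7]
grip_width: -0.002
grasp_force: 0.0
```

{"api": "carry_out", "payload": {
  "deltas": [
    [0.12,-0.12,0.25,0.01,-1],
    [0.12,-0.12,0.3,0.01,-1],
    [0.12,-0.12,0.3,0.01,-1]
  ]
}}

```text
clock: 4.18
position: [0.6245, -0.1888, 0.1039]
ee_rot: [-0.016, 1.0, 0.001, 0.0]
ft_force: [0.6, 0.8, 0.1]
grip_width: -0.001
grasp_force: 0.0
```

Run:
```python
from h import *
o=manip.get_obs(); t=o["position"]; print(t,o["ee_rot"],o["ft_force"])
p=camera("scene");P=cloud(p)
c=p["img"][180:340,340:540]; cv2.imwrite("pics/s1.png",cv2.resize(c[:,:,::-1],None,fx=4,fy=3.75,interpolation=cv2.INTER_CUBIC))
m=(abs(P[...,0]-t[0])<.04)&(abs(P[...,1]-t[1])<.04)&(P[...,2]>.055)&(P[...,2]<.2)
for a in np.arange(.055,.15,.005):
  k=m&(P[...,2]>=a)&(P[...,2]<a+.005)
  if k.any(): print(round(a,3),k.sum(),P[k].min(0),P[k].max(0))
```

```text
[ 0.6244657  -0.18875622  0.10388081] [-1.58853988e-02  9.99873542e-01  6.39347566e-04  3.81206613e-04] [0.58518264 0.81551239 0.14225146]
0.08 6 [ 0.61574773 -0.19489815  0.08339926] [ 0.63012369 -0.19249331  0.08485181]
0.085 21 [ 0.61179397 -0.19519249  0.08527557] [ 0.62785095 -0.18235028  0.08992871]
0.09 45 [ 0.61120338 -0.20173968  0.09007736] [ 0.6313467  -0.17698507  0.09499287]
0.095 54 [ 0.61112368 -0.20256407  0.09501481] [ 0.62968705 -0.17431635  0.09996828]
0.1 51 [ 0.61139548 -0.20193165  0.10000856] [ 0.63265647 -0.17431464  0.10487278]
0.105 48 [ 0.61160289 -0.20212285  0.10532368] [ 0.63189044 -0.17560033  0.1098098 ]
0.11 53 [ 0.61131289 -0.20197097  0.11006246] [ 0.63281197 -0.17353039  0.11478354]
0.115 52 [ 0.61168113 -0.20221153  0.11505676] [ 0.63037912 -0.17546688  0.11995652]
0.12 37 [ 0.6110943  -0.20304703  0.12017891] [ 0.6244515  -0.1671141   0.12497846]
0.125 66 [ 0.60993954 -0.21683017  0.12513241] [ 0.63335061 -0.15921852  0.12989011]
0.13 107 [ 0.60949222 -0.22191231  0.13019743] [ 0.63674096 -0.15489029  0.13499937]
0.135 143 [ 0.60905486 -0.22543114  0.13506552] [ 0.63534577 -0.14979484  0.13999769]
0.14 116 [ 0.60913134 -0.22843178  0.14007274] [ 0.63857384 -0.14911299  0.1449937 ]
0.145 109 [ 0.6061293  -0.2279025   0.14512481] [ 0.64145843 -0.1491258   0.14999674]
```

View pics/s1.png

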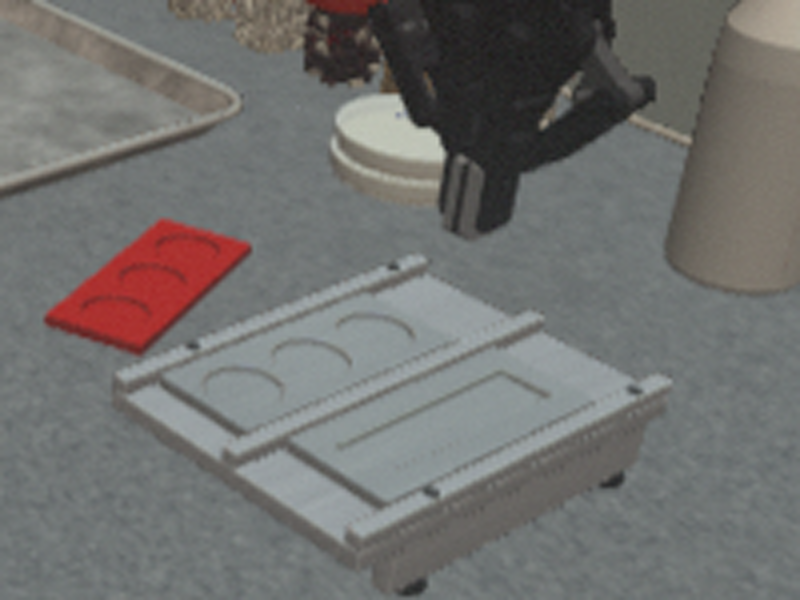

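The scene view shows the shut fingers above the free deck behind the three-well plate. The fingertips are about 21–22 mm ahead of the TCP, as stated. Next I lower them behind the plate's far end.

{"api": "carry_out", "payload": {
  "deltas": [
    [0,0.01,0.12,0,-1],
    [0,0.01,0.2,0,-1],
    [0,0.01,0.24,0,-1],
    [0,0.01,0.26,0,-1],
    [0,0.01,0.26,0,-1]
  ]
}}

```text
clock: 4.85
position: [0.6233, -0.1899, 0.0642]
ee_rot: [-0.014, 1.0, 0.0, -0.0]
ft_force: [0.5, -0.5, 0.7]
grip_width: 0.001
grasp_force: 0.0
```

{"api": "carry_out", "payload": {
  "deltas": [
    [0.04,0.01,0,0,-1],
    [0.08,0.01,0,0,-1],
    [0.12,0.01,0,0,-1],
    [0.16,0.01,0,0,-1],
    [0.2,0.01,0,0,-1],
    [0.24,0.01,0,0,-1],
    [0.28,0.01,0,0,-1],
    [0.32,0.01,0,0,-1],
    [0.36,0.01,0,0,-1],
    [0.4,0.01,0,0,-1],
    [0.43,0.01,0,0,-1],
    [0.45,0.01,0,0,-1],
    [0.45,0.01,0,0,-1]
  ]
}}

```text
clock: 6.48
position: [0.5554, -0.1902, 0.0641]
ee_rot: [-0.014, 1.0, 0.0, -0.0]
ft_force: [-0.5, 0.1, -0.3]
grip_width: -0.004
grasp_force: 0.0
```

Run:
```python
from h import *
p=camera("top");P=cloud(p)
c=p["img"][130:290,370:530]; cv2.imwrite("pics/t2.png",cv2.resize(c[:,:,::-1],None,fx=3.7,fy=3.7,interpolation=cv2.INTER_CUBIC))
a=np.radians(2.0);S=(P[...,:2]-[.552,-.220])@np.array([[np.cos(a),-np.sin(a)],[np.sin(a),np.cos(a)]])
m=(P[...,2]>.035)&(P[...,2]<.055)&(p["depth"]>0)
for lo,hi in [(.012,.05),(-.05,-.012)]:
  k=m&(S[...,1]>lo)&(S[...,1]<hi)&(S[...,0]<0)&(S[...,0]>-.2); print(np.sort(S[k][:,0])[:5])
k=m&(S[...,0]<-.097)&(S[...,0]>-.2); print(k.sum(),S[k].min(0),S[k].max(0),P[k][:,2].mean())
```

```text
[]
[]Traceback (most recent call last):
  File "<stdin>", line 8, in <module>
    return umr_minimum(a, axis, None, out, keepdims, initial, where)
ValueError: zero-size array to reduction operation minimum which has no identity
```

View pics/t2.png

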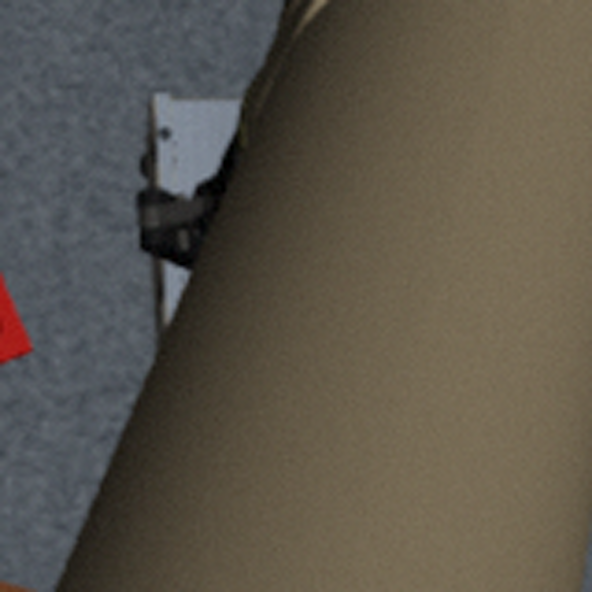

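The arm hides the near end from the top camera, so I use the scene camera instead.

```bash
cat >> h.py <<'E'
def near(p):
    P=cloud(p);a=np.radians(2.0);S=(P[...,:2]-[.552,-.220])@np.array([[np.cos(a),-np.sin(a)],[np.sin(a),np.cos(a)]])
    k=(P[...,2]>.038)&(P[...,2]<.055)&(p["depth"]>0)&(S[...,0]<-.094)&(S[...,0]>-.2)&(abs(S[...,1])<.08)
    if k.any(): print(k.sum(),S[k].min(0),S[k].max(0),P[k][:,2].mean())
    k=(P[...,2]>.038)&(P[...,2]<.055)&(p["depth"]>0)&(S[...,1]<-.02)&(S[...,1]>-.05)&(S[...,0]<0); print("stand near end",np.sort(S[k][:,0])[:3])
E
python3 - <<'E'
from h import *
p=camera("scene");near(p)
c=p["img"][180:340,340:540]; cv2.imwrite("pics/s2.png",cv2.resize(c[:,:,::-1],None,fx=4,fy=3.75,interpolation=cv2.INTER_CUBIC))
E
```

```text
528 [-0.12912867  0.007116  ] [-0.09401268  0.05887415] 0.04564198591845808
stand near end [-0.09143726 -0.09126032 -0.0910666 ]
```

View pics/s2.png

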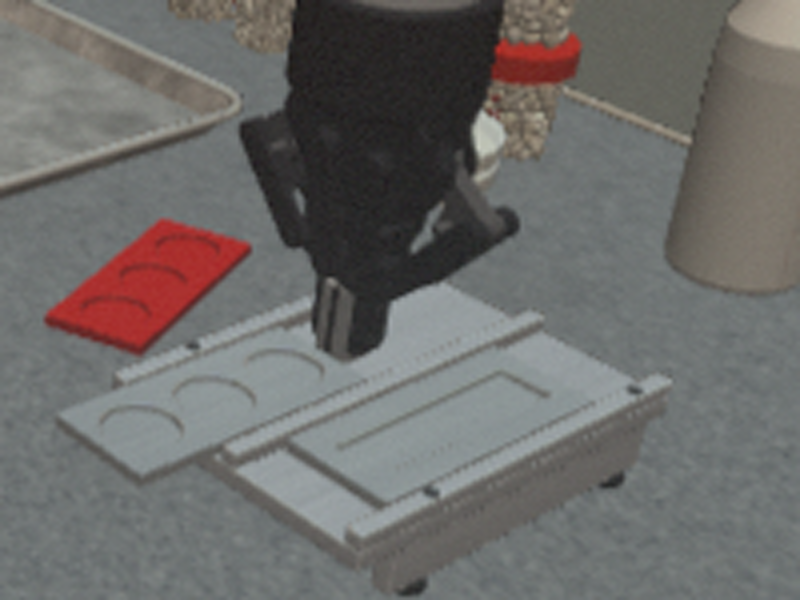

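The plate now sticks out about 38 mm over the near end and the slot plate has not moved. I push about 8 mm further, then back off and rise.

{"api": "carry_out", "payload": {
  "deltas": [
    [0.03,0,0,0,-1],
    [0.05,0,0,0,-1],
    [0.05,0,0,0,-1],
    [0.0,0,0,0,-1],
    [-0.04,0,0,0,-1],
    [-0.04,0,-0.25,0,-1],
    [-0.04,0,-0.45,0,-1],
    [-0.04,0,-0.45,0,-1]
  ]
}}

```text
clock: 7.58
position: [0.5636, -0.1905, 0.1341]
ee_rot: [-0.015, 1.0, -0.0, 0.002]
ft_force: [-0.1, 0.8, -0.7]
grip_width: -0.001
grasp_force: 0.0
```

{"api": "carry_out", "payload": {
  "deltas": [
    [0.3,0,0,0,0.4],
    [0.6,0,0,0,0.4],
    [0.9,0,0,0,0.4],
    [0.9,0,0,0,0.4],
    [0.9,0,0,0,0.4]
  ]
}}

```text
clock: 8.2
position: [0.4274, -0.1937, 0.1317]
ee_rot: [-0.015, 1.0, 0.0, 0.0]
ft_force: [0.2, 0.3, -0.3]
grip_width: 0.703
grasp_force: 0.0
```

Run:
```python
from h import *
o=manip.get_obs(); t=o["position"]; print(t,o["ee_rot"],o["grip_width"])
p=camera("scene");near(p);P=cloud(p)
c=p["img"][180:340,340:540]; cv2.imwrite("pics/s3.png",cv2.resize(c[:,:,::-1],None,fx=4,fy=3.75,interpolation=cv2.INTER_CUBIC))
m=(abs(P[...,0]-t[0])<.04)&(abs(P[...,1]-t[1])<.07)&(P[...,2]>.06)&(P[...,2]<.2)
for a in np.arange(.06,.16,.005):
  k=m&(P[...,2]>=a)&(P[...,2]<a+.005)
  if k.any(): print(round(a,3),k.sum(),P[k].min(0),P[k].max(0))
```

```text
[ 0.42744846 -0.19370707  0.13169565] [-1.47881501e-02  9.99890619e-01  8.00522570e-05  2.31235170e-04] 0.7025157317582075
654 [-0.13566759  0.00636083] [-0.0940255   0.05928393] 0.045750219459425256
stand near end [-0.09188742 -0.09173266 -0.09168611]
0.115 44 [ 0.41484697 -0.23064068  0.11548502] [ 0.43683347 -0.15970731  0.11999874]
0.12 80 [ 0.41443242 -0.23531538  0.12003776] [ 0.43737584 -0.15719585  0.12497453]
0.125 87 [ 0.4147039  -0.23766273  0.12520421] [ 0.4375306  -0.14855218  0.12989256]
0.13 95 [ 0.41407412 -0.23827861  0.13000661] [ 0.43764305 -0.14942949  0.13498748]
0.135 99 [ 0.41392439 -0.23756418  0.1350739 ] [ 0.43657445 -0.15000803  0.13997618]
0.14 99 [ 0.41492284 -0.23700262  0.140004  ] [ 0.4366706  -0.1510656   0.14493085]
0.145 96 [ 0.41473899 -0.2372084   0.14500503] [ 0.43694075 -0.14877798  0.14996719]
0.15 94 [ 0.41430629 -0.23776733  0.15002231] [ 0.43722151 -0.15266734  0.15484429]
0.155 64 [ 0.41263224 -0.23935982  0.15518951] [ 0.43905447 -0.14065479  0.1599621 ]
```

View pics/s3.png

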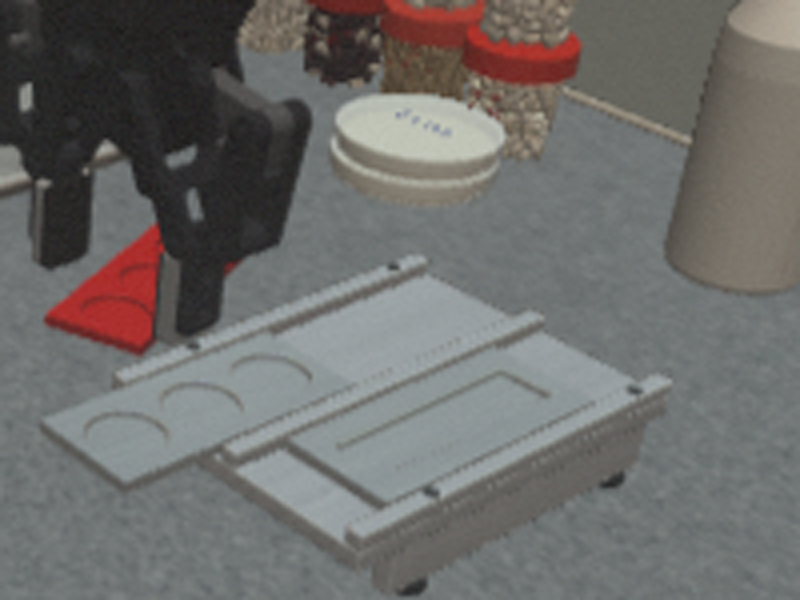

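The plate sticks out about 45 mm, lying flat and free on both sides of its near end. The open fingers are just above and in front of it. Next I lower them so the tips end about 1.5 mm above the plate's underside, then grip.

{"api": "carry_out", "payload": {
  "deltas": [
    [-0.055,0.01,0.2,-0.01,0.4],
    [-0.055,0.01,0.35,-0.01,0.4],
    [-0.055,0.01,0.45,-0.01,0.4],
    [-0.055,0.01,0.485,-0.01,0.4],
    [-0.055,0.01,0.485,-0.01,0.4]
  ],
  "force": 40
}}

```text
clock: 8.88
position: [0.4353, -0.1924, 0.0591]
ee_rot: [-0.017, 1.0, -0.0, -0.0]
ft_force: [0.5, -0.4, 0.2]
grip_width: 0.697
grasp_force: 0.0
```

{"api": "carry_out", "payload": {
  "deltas": [
    [0,0,0,0,0.3],
    [0,0,0,0,0.2],
    [0,0,0,0,0.1],
    [0,0,0,0,0],
    [0,0,0,0,-0.2],
    [0,0,0,0,-0.2]
  ],
  "force": 40
}}

```text
clock: 9.62
position: [0.4354, -0.1923, 0.0594]
ee_rot: [-0.017, 1.0, 0.0, 0.0]
ft_force: [-0.2, 0.3, 6.1]
grip_width: 0.568
grasp_force: 41.4
```

{"api": "carry_out", "payload": {
  "deltas": [
    [0,0,-0.02,0,-0.2],
    [0,0,-0.06,0,-0.2],
    [0,0,-0.12,0,-0.2],
    [0,0,-0.2,0,-0.2],
    [0,0,-0.2,0,-0.2]
  ],
  "force": 60
}}

```text
clock: 10.25
position: [0.4358, -0.1924, 0.0902]
ee_rot: [-0.017, 1.0, -0.0, 0.001]
ft_force: [0.2, -0.0, 0.6]
grip_width: 0.562
grasp_force: 62.3
```

Run:
```python
from h import *
o=manip.get_obs(); t=o["position"]; print(t,o["ee_rot"],o["grip_width"],o["ft_force"])
p=camera("scene");P=cloud(p)
c=p["img"][180:340,340:540]; cv2.imwrite("pics/s4.png",cv2.resize(c[:,:,::-1],None,fx=4,fy=3.75,interpolation=cv2.INTER_CUBIC))
m=(P[...,2]>.055)&(P[...,2]<.1)&(abs(P[...,1]+.19)<.016)&(P[...,0]>.38)&(P[...,0]<.6)
for a in np.arange(.40,.56,.01):
  k=m&(P[...,0]>=a)&(P[...,0]<a+.01)
  if k.any(): print(round(a,3),k.sum(),np.median(P[k],0))
```

```text
[ 0.43581981 -0.19238979  0.09020435] [-1.72297849e-02  9.99850956e-01 -3.01613690e-05  1.09483024e-03] 0.5619251264714046 [ 0.19814958 -0.04719911  0.61094144]
0.41 76 [ 0.41713482 -0.19055737  0.07564702]
0.42 70 [ 0.42466207 -0.18769327  0.07667886]
0.43 71 [ 0.43520427 -0.18743655  0.07427045]
0.44 63 [ 0.44376249 -0.18174961  0.07449162]
0.45 31 [ 0.45358316 -0.18030615  0.07647725]
0.46 5 [ 0.46146951 -0.17446881  0.07714973]
0.47 10 [ 0.47611596 -0.20029183  0.07455507]
0.48 19 [ 0.48488364 -0.20086967  0.07487323]
0.49 20 [ 0.49497684 -0.20297891  0.07714515]
0.5 16 [ 0.50616826 -0.20243439  0.07618307]
0.51 33 [ 0.51523906 -0.19533354  0.07449557]
0.52 65 [ 0.52594104 -0.19211975  0.07479453]
0.53 51 [ 0.53280795 -0.19044044  0.07718916]
```

View pics/s4.png

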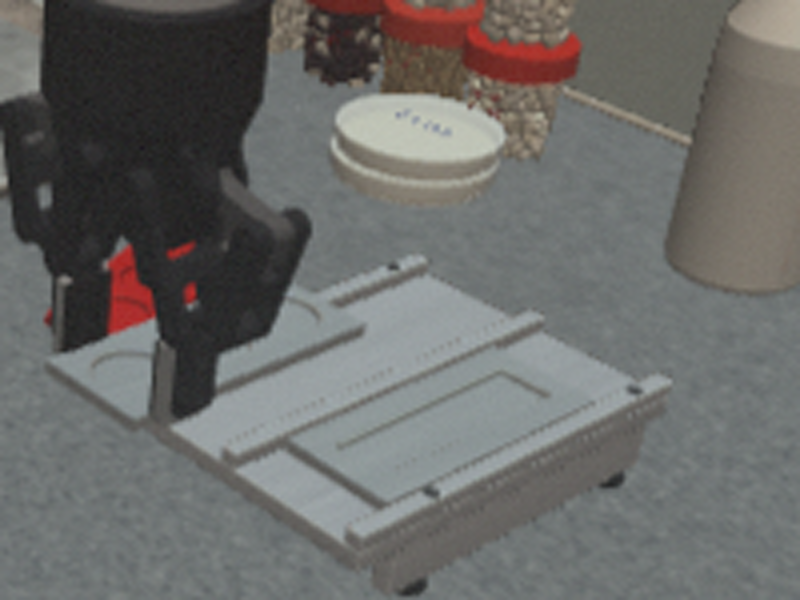

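The plate is held level, about 30 mm above the deck, and the slot plate has not moved. Now the carry to the tray.

{"api": "carry_out", "payload": {
  "deltas": [
    [0,0.0,-0.15,0,-0.2],
    [0,0.12,-0.25,0,-0.2],
    [-0.05,0.3,-0.3,0,-0.2],
    [-0.1,0.5,-0.3,0,-0.2],
    [-0.15,0.7,-0.3,0,-0.2],
    [-0.2,0.9,-0.3,0,-0.2],
    [-0.25,1,-0.3,0,-0.2]
  ]
}}

```text
clock: 11.18
position: [0.4675, -0.0395, 0.1338]
ee_rot: [-0.018, 1.0, 0.0, -0.0]
ft_force: [0.1, -0.4, -0.7]
grip_width: 0.554
grasp_force: 62.3
```

{"api": "carry_out", "payload": {
  "deltas": [
    [-0.05,0.2,0,0,-0.2],
    [-0.1,0.4,0,0,-0.2],
    [-0.15,0.6,0,0,-0.2],
    [-0.2,0.8,0,0,-0.2],
    [-0.25,0.95,0,0,-0.2],
    [-0.25,1,0,0,-0.2],
    [-0.25,1,0,0,-0.2]
  ]
}}

```text
clock: 12.05
position: [0.4996, 0.1096, 0.1339]
ee_rot: [-0.017, 1.0, -0.0, -0.0]
ft_force: [0.1, -0.8, -1.1]
grip_width: 0.557
grasp_force: 62.3
```

{"api": "carry_out", "payload": {
  "deltas": [
    [-0.07,0.17,0,0,-0.2],
    [-0.14,0.34,0.1,0,-0.2],
    [-0.2,0.47,0.25,0,-0.2],
    [-0.2,0.49,0.45,0,-0.2],
    [-0.2,0.49,0.55,0,-0.2],
    [-0.2,0.49,0.6,0,-0.2],
    [-0.2,0.49,0.6,0,-0.2]
  ]
}}

```text
clock: 12.92
position: [0.5274, 0.184, 0.0443]
ee_rot: [-0.017, 1.0, -0.0, 0.0]
ft_force: [0.1, -0.4, -0.8]
grip_width: 0.557
grasp_force: 62.3
```

Run:
```python
from h import *
o=manip.get_obs(); t=o["position"]; print(t,o["ee_rot"],o["ft_force"])
p=camera("scene");P=cloud(p)
c=p["img"][140:260,200:420]; cv2.imwrite("pics/s5.png",cv2.resize(c[:,:,::-1],None,fx=3.6,fy=3.6,interpolation=cv2.INTER_CUBIC))
m=(P[...,2]>.018)&(P[...,2]<.06)&(abs(P[...,1]-t[1])<.016)&(P[...,0]>.47)&(P[...,0]<.7)
for a in np.arange(.47,.7,.01):
  k=m&(P[...,0]>=a)&(P[...,0]<a+.01)
  if k.any(): print(round(a,3),k.sum(),np.median(P[k],0))
k=(abs(P[...,2]-.002)<.008)&(P[...,0]>.45)&(P[...,0]<.68)&(abs(P[...,1]-.183)<.09);print("floor",np.median(P[k],0))
```

```text
[0.52738378 0.18397261 0.04434671] [-1.67285491e-02  9.99860065e-01 -2.00225444e-05  7.14830003e-05] [ 0.13282197 -0.35501439 -0.7619019 ]
0.5 23 [0.50866391 0.18370665 0.02851874]
0.51 22 [0.51387414 0.18088622 0.03094471]
0.52 23 [0.5240076  0.19039038 0.02914236]
0.53 9 [0.53511295 0.19772911 0.02876044]
0.54 1 [0.54943782 0.16863536 0.03147492]
0.55 6 [0.55780536 0.17278344 0.03039054]
0.56 16 [0.56683504 0.18493186 0.02850185]
0.57 23 [0.57560077 0.18837601 0.02852762]
0.58 34 [0.58371647 0.18557322 0.03108362]
0.59 19 [0.59621522 0.18647945 0.03046551]
0.6 19 [0.60589356 0.18725125 0.02867451]
0.61 28 [0.6155373  0.1887708  0.02965782]
0.62 21 [0.62393018 0.18659231 0.03111257]
floor [0.53506753 0.15833858 0.00254248]
```

{"api": "carry_out", "payload": {
  "deltas": [
    [0,0,0.05,0,-0.2],
    [0,0,0.09,0,-0.2],
    [0,0,0.115,0,-0.2],
    [0,0,0.13,0,-0.2],
    [0,0,0.135,0,-0.2],
    [0,0,0.135,0,-0.2]
  ]
}}

```text
clock: 13.72
position: [0.5272, 0.1847, 0.0239]
ee_rot: [-0.017, 1.0, 0.0, 0.0]
ft_force: [-1.0, 0.1, -1.1]
grip_width: 0.56
grasp_force: 62.3
```

{"api": "carry_out", "payload": {
  "deltas": [
    [0,0,0.007,0,-0.2],
    [0,0,0.014,0,-0.2],
    [0,0,0.014,0,-0.2]
  ]
}}

```text
clock: 14.1
position: [0.5272, 0.1847, 0.0218]
ee_rot: [-0.017, 1.0, 0.0, 0.0]
ft_force: [-1.4, 0.1, 2.0]
grip_width: 0.561
grasp_force: 62.5
```

{"api": "carry_out", "payload": {
  "deltas": [
    [0,0,0.004,0,-0.2],
    [0,0,0.004,0,-0.2]
  ],
  "force": 20
}}

```text
clock: 14.35
position: [0.5273, 0.1847, 0.0218]
ee_rot: [-0.017, 1.0, 0.0, 0.0]
ft_force: [-3.6, -1.3, 10.2]
grip_width: 0.558
grasp_force: 63.4
```

The plate is on the floor of the tray: contact force rose to about 10 N. Now I open slowly and rise.

{"api": "carry_out", "payload": {
  "deltas": [
    [0,0,-0.004,0,0.13],
    [0,0,-0.004,0,0.2],
    [0,0,-0.004,0,0.35],
    [0,0,-0.004,0,0.5],
    [0,0,-0.004,0,0.5],
    [0,0,-0.1,0,0.5],
    [0,0,-0.3,0,0.5],
    [0,0,-0.6,0,0.5],
    [0,0,-0.9,0,0.5],
    [0,0,-1,0,0.5]
  ]
}}

```text
clock: 15.6
position: [0.5285, 0.185, 0.1751]
ee_rot: [-0.017, 1.0, 0.001, 0.002]
ft_force: [0.5, -0.2, -0.5]
grip_width: 0.753
grasp_force: 0.0
```

{"api": "carry_out", "payload": {
  "deltas": [
    [0.3,0.3,0,0,0.5],
    [0.5,0.6,0,0,0.5],
    [0.6,0.9,0,0,0.5],
    [0.6,1,0,0,0.5],
    [0.6,1,0,0,0.5]
  ]
}}

```text
clock: 16.23
position: [0.432, 0.3317, 0.1709]
ee_rot: [-0.018, 1.0, -0.0, -0.0]
ft_force: [0.6, -0.6, -0.0]
grip_width: 0.748
grasp_force: 0.0
```

Run:
```python
from h import *
print(manip.get_obs()["ft_force"])
p=camera("scene");P=cloud(p);save(p,"s6.png")
for q,n in [("three_well_plate",4),("slot_plate",1)]:
  for o in outline_of(q,p)[:n]:
    k=o["region"]&(p["depth"]>0); print(q,o["conf"],cv2.minAreaRect(P[k][:,:2].astype(np.float32)*1000),np.percentile(P[k][:,2],[10,50,90]))
```

```text
[ 0.62103007 -0.62832756 -0.04013635]
three_well_plate 0.97 ((572.166748046875, 193.38314819335938), (131.53192138671875, 70.50767517089844), 0.7377828359603882) [0.00390717 0.00751616 0.00965509]
three_well_plate 0.69 ((568.9888305664062, -50.58390808105469), (123.95777893066406, 57.294334411621094), 23.919170379638672) [0.00340522 0.00634955 0.00801045]
three_well_plate 0.58 ((397.02520751953125, -59.90974426269531), (122.32746124267578, 51.59357452392578), 73.61702728271484) [0.00345986 0.00633345 0.00785562]
slot_plate 0.97 ((546.7579956054688, -250.47991943359375), (123.03395080566406, 52.87225341796875), 3.473383665084839) [0.04381163 0.04655984 0.04796782]
```

View pics/s6.png

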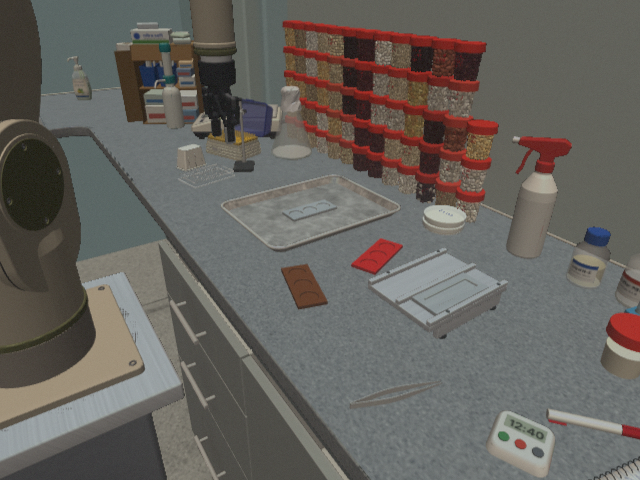

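The three-well plate lies flat with its wells up in the middle of the tray, near pixel (309,211), lengthways along it. The slot plate is still in its lane near (448,293), and the gripper is clear of everything.

```bash
python3 -c "
from h import *
print(ticket.hand_in())"
```

```text
the job is handed in; nothing more can be done
None
```

The three-well plate lies flat, wells up, in the middle of the steel tray and lengthways along it; the slot plate stayed in its lane, and the job was handed in at about 16 s on the robot's clock.

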